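# Set the slicer's gauge with its handwheel and lock it

### The job

Set the countertop slicer: turn the handwheel on its sloping panel clockwise, letting go and taking a fresh hold as often as needed, until the gauge's pointer stands exactly opposite the small sliding tab on the scale. Then swing the locking hook down by its knob until it rests fully home in its catch, and let go. Move the gauge only by the wheel, and leave the tab and the things standing around where they are.

Things in the scene. Friction and masses are not known exactly. Their poses are not given: they have to be found in the camera images.
- control_panel: The fixed, flat aluminium panel of the grey slicer, 206 mm (up the slope) x 230 mm, tilted 26 degrees towards the robot. Origin at the middle of its face; x points up the slope (away from the robot), y to the left as seen by the robot, z straight out of the face (26 degrees off vertical). The housing is fixed to the worktop; a round blade and an upright stop plate stand behind the panel's top edge, up to 185 mm above the worktop.
- wheel_centre (a point): On the handwheel's axis (parallel to the panel's z), half-way through the thickness of its rim, 40 mm above the panel face. The black ribbed wheel is a round disc, 60 mm in diameter; its rim runs from 30 to 50 mm above the face. A steel crank knob 13 mm thick stands on it 16 mm off the axis, its top 68 mm above the face. Beside the wheel nothing stands higher than 15 mm over the face within 70 mm of its axis. This point has the panel's axes and does not turn.
- handwheel (a joint): Angle of the handwheel in rad; grows when the wheel turns clockwise as one looks at the panel. Each rad moves the gauge and its pointer 9.55 mm to the right (panel -y), 60 mm a turn. Range -0.1 to 6; starts at 0 to 1, and 2.5 to 4.4 rad more are needed. Friction holds it where it is left (turning takes about 0.1 N m).
- pointer (a point): Tip of the pointer of the gauge, a black block 14 mm wide with a pointed end on the steel slide in the upper part of the panel, pointing down the slope; 6 mm above the face; panel's axes.
- gauge: The gauge itself: pointer, arm and upright aluminium stop plate beside the blade, moved by the wheel only. Its origin lies 30 mm to the right (panel -y) of the pointer, on the panel face, half-way up the slope; panel's axes.
- tab (a point): Tip of the small sliding black tab (14 mm wide, one pointed end) on a steel rail just below the white scale strip, pointing up the slope, 13 mm down the slope from the pointer's line; 6 mm above the face; panel's axes. It is stiff, differs from start to start, stands to the right of the pointer at the start and marks the wanted setting: the pointer is set when both have the same place along the panel's y.
- locking_hook (a joint): Angle of the hook's arm in rad: 0 closed, at its stop in the catch, pointing straight down the slope; grows as it opens, swinging to the right (panel -y) in the plane of the panel, up to 1.7. Starts at 0.9 to 1.5. Friction holds it where it is left; about 1 N at the knob moves it.
- hook_knob (a point): On the axis of the hook's knob, an upright round black knob 16 mm in diameter on the free end of the steel arm, 20 to 60 mm above the panel face (axis parallel to the panel's z); this point is 46 mm above the face, 75 mm from the pivot axis. The arm is 14 mm wide, its top 20 mm above the face.
- hook_pivot (a point): On the hook's hinge axis (parallel to the panel's z), 46 mm above the panel face, in the right part of the panel; panel's axes. Closed, the knob lies 75 mm straight down the slope (panel -x) from this point. The catch, a lip 24 mm high, lies 33 mm down the slope from the pivot.
- bowl_centre (a point): Centre, half-way up, of the small blue bowl, 105 mm wide, 51 mm high; bystander.
- cruet_centre (a point): Centre, half-way up, of the glass oil cruet with a cork, 88 mm wide, 165 mm high; bystander.
- tin_centre (a point): Centre, half-way up, of the low tin, 75 mm in diameter, 58 mm high; bystander.

How it is judged:
On the way, in this order (a step that is already met when the one before it is completed fails the run):
1. the pointer stands opposite the tab (within 3.5 mm) and the wheel is still (y of pointer in the frame of tab between -0.0035 and 0.0035 m and velocity of joint handwheel between -0.1 and 0.1 rad/s), for 0.2 s.
2. the locking hook is closed in its catch (within 0.12 rad) (value of joint locking_hook below 0.12 rad), for 0.2 s.
At the end, for the whole second after the job is handed in: The pointer stands within 3.5 mm of the tab along the panel's y with the wheel at rest, and the hook lies within 0.12 rad of fully closed in its catch (all of step 1 and value of joint locking_hook below 0.12 rad); the robot touches nothing.
It fails at once if the tab was shifted by more than 3 mm (distance of tab from where it was at the start of the episode above 0.003 m).
It fails at once if the gauge was pushed directly (more than 4 N) (contact force between any of the arm, the fingers and gauge above 4 N).
It fails at once if a bystander was moved by more than 40 mm (distance of any of bowl_centre, cruet_centre, tin_centre from where it was at the start of the episode above 0.04 m).
It also fails if it takes over 69 s, if anything falls off the work surface, if the arm or the gripper's body presses on something with over 40 N, if the wrist force passes 120 N, or if a joint passes its speed limit or range.

### The arm

A 6-joint arm with a two-finger parallel gripper is mounted at the origin on a cart in front of the work surface, level with it; the furniture and walls round the work are solid. World frame = base frame: x ahead of the robot, y to its left, z up, the work surface at z = 0. Lengths are in m, angles in rad, forces in N, time in s.
With the tool pointing down it reaches from about 0.3 to 0.775 m from the base axis. Payload 14.6 kg.
Tool frame: the origin (TCP) lies at the very end of the fingers, on their centre line; the grasp point (between the pads) lies 19 mm behind it; x points along the fingers, y is the direction in which the jaws open and shut, and the axes are right-handed (so a half turn about x gives the same grasp; the last joint's range is limited). The gripper opens to 94 mm and grips with 3 to 60 N. Pads are 16 mm wide; open, the fingers measure 119 mm over their backs; the gripper's body (75 mm by 177 mm) begins 78 mm behind the grasp point.
Start: joints at [1.094, 0.3, 1.521, -0, 1.321, -0.067], TCP at [0.219, 0.504, 0.205] pointing down, gripper open.
Joint ranges: [-3.03, 3.03], [-0.79, 2.21], [0.23, 2.52], [-1.04, 4.18], [0, 3.07], [-2.55, 2.55]. Speed limits (rad/s): [2.22, 2.22, 2.57, 3.14, 3.14, 3.14].

### API

Orientations are given as a unit quaternion [x, y, z, w].
In Python, from plant import ctrl, imaging, ticket gives the robot as it stands. The module is installed in compiled form; this text tells all that it offers.
- The arm moves only by the shell command python3 -m creep 'ROWS' [OPENING] [FORCE]. ROWS is a JSON object of lists of equal length, an entry for each row: "linear": the shift along the tool's x, y, z each as a share of 0.025 m, from -1 to 1, a list of three; "twist": the turn about the tool's x as a share of 6 degrees, from -1 to 1. In form: {"linear": [[dx, dy, dz], ...], "twist": [twist, ...]}. A call has 1 to 20 rows; each row shifts and turns the commanded pose from where the row before left it, along the tool's axes as they then stand; what a row does not reach is not made up. A row lasts 1/8 s, in which the tool goes at most 62.5 mm and 10.7 degrees, less where a joint would pass 70% of its speed; a pose out of reach is approached as far as the arm can. A call with a number of a shift or a turn outside -1 to 1 is refused whole. A call with a gripper value outside its range is refused whole. OPENING is the opening in per cent of the stroke, from 0 (shut) to 100 (fully open), set as the call begins (- or left out, the last holds). The fingers move at their own pace and stop on an object; FORCE is the grip in N (left out, the last holds). Time passes only in rows, so rows that do not move let the fingers close. It gives the time, the measured TCP pose, the force and the opening at its end, in the units of the state.
- ctrl.observe(): the state, without advancing time (a new reading comes with each control period).
- imaging.get_image(name): name is "side" or "top"; returns the picture (400x640x3 uint8, blue, green, red); there is no depth.
- imaging.get_calibration(name): a dict with "vfov" (degrees; the focal length in pixels is half the picture's height over the tangent of half this angle, whatever the lens; pixels are square), "cx", "cy" (the principal point, pixels), "k1" (the pictures are not rectified: a ray, as slopes to the right and down, at radius r is drawn at 1 + k1 r^2 times it, then the intrinsics apply), "cam_to_world" (4x4, takes a point from camera to world coordinates). Camera axes: x right, y down, z forward; pixel columns grow to the right and rows downward; lengths in m; the calibration is good to about 2 mm. A picture is of the moment at which its call begins. get_calibration takes no time and is no camera call.
- ticket.sign_off(): hands the job in, once; it reports no verdict.
The state is a dict: "clock": time; "joint_pos": joint angles; "joint_vel": joint speeds; "tau": joint torques, N m; "eef_pos": TCP position; "eef_rot": TCP orientation; "force": force on the tool from outside, world axes, zero at the start; "torque": the same for the moment, N m; "grip_width": finger opening in m.
Only numpy, scipy, OpenCV 4.12 (cv2) and the standard library are available. Lean on these libraries where they do the work, as an engineer would, in place of code of your own. Each camera call takes 0.05 s, during which the arm holds its last target. There are 200 camera calls.

## Working session

There is one attempt and no reset: what is moved stays moved. The work goes in short steps, Python scripts to look and compute and a shell command to move; the robot and the scene stay as the last step left them, time stands still between calls to the robot, and variables do not carry over. Pictures are saved under pics/ and viewed, about 8 in all and at most 12, crops included, and the job is handed in when it is done.

```bash
mkdir -p pics; python3 - <<'E'
from plant import ctrl, imaging
import cv2
s=ctrl.observe(); print({k:(v if isinstance(v,float) else [round(float(x),4) for x in __import__('numpy').ravel(v)]) for k,v in s.items()})
for n in("side","top"):
    print(n,imaging.get_calibration(n)); cv2.imwrite(f"pics/{n}0.png",imaging.get_image(n))
E
```

```text
{'clock': 0.0, 'joint_pos': [1.0944, 0.3005, 1.5216, -0.0, 1.3207, -0.0666], 'joint_vel': [-0.0018, -0.0008, 0.0023, -0.0011, 0.0018, -0.0004], 'tau': [-0.0018, -53.1834, -35.2714, 0.0707, 0.0246, -0.0001], 'eef_pos': [0.219, 0.5042, 0.2049], 'eef_rot': [0.1435, 0.6924, -0.1443, 0.6922], 'force': [0.4295, 0.2254, 0.2815], 'torque': [-0.0028, -0.007, -0.0054], 'grip_width': 0.0938863602685034}
side {'vfov': 56.026488540044525, 'cx': 326.2129826234898, 'cy': 200.0284713278818, 'k1': -0.08828015504264917, 'cam_to_world': array([[ 0.94497394, -0.17784062,  0.27458507,  0.26695284],
       [-0.32663332, -0.55984875,  0.76149856, -0.84765619],
       [ 0.01830073, -0.80928493, -0.58713115,  0.79734889],
       [ 0.        ,  0.        ,  0.        ,  1.        ]])}
top {'vfov': 57.32639629673744, 'cx': 317.8242902453535, 'cy': 198.50293743454063, 'k1': -0.06265231486628547, 'cam_to_world': array([[-0.01246201, -0.99175204,  0.12756409,  0.45915528],
       [-0.99987863,  0.0135526 ,  0.00768497,  0.00964881],
       [-0.00935041, -0.12745283, -0.99180056,  1.12747198],
       [ 0.        ,  0.        ,  0.        ,  1.        ]])}
```

View pics/side0.png

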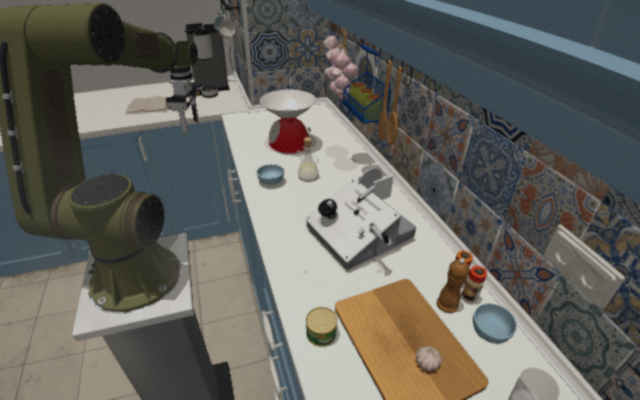

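View pics/top0.png

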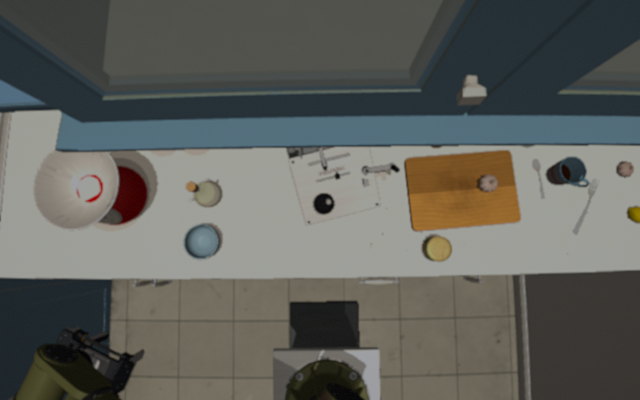

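The side view shows the slicer at about (360,220), with the wheel at (328,208). The top view shows the wheel at (323,203) and the hook at about (380,170). I'll enlarge both.

```bash
python3 - <<'E'
import cv2,numpy as np
a=cv2.imread("pics/side0.png")[155:275,300:420]; b=cv2.imread("pics/top0.png")[135:230,280:410]
a=cv2.resize(a,(400,400),interpolation=cv2.INTER_CUBIC)
cv2.imwrite("pics/s1.png",cv2.resize(cv2.imread("pics/side0.png")[160:270,300:420],None,fx=5,fy=5,interpolation=cv2.INTER_CUBIC))
cv2.imwrite("pics/t1.png",cv2.resize(b,None,fx=6,fy=6,interpolation=cv2.INTER_CUBIC))
E
```

```text
(no output)
```

View pics/s1.png

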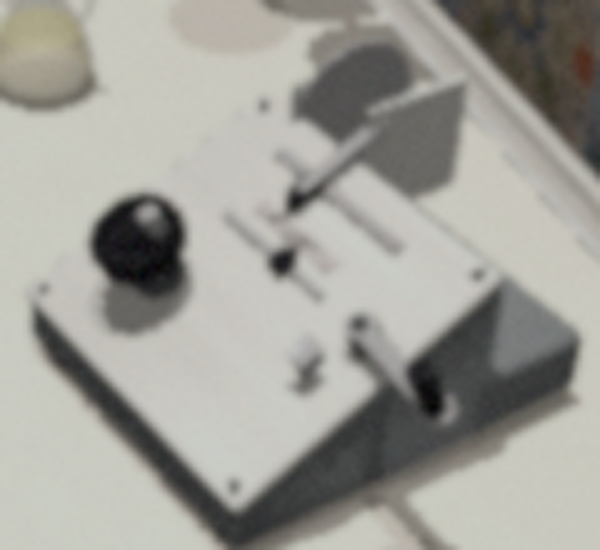

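View pics/t1.png

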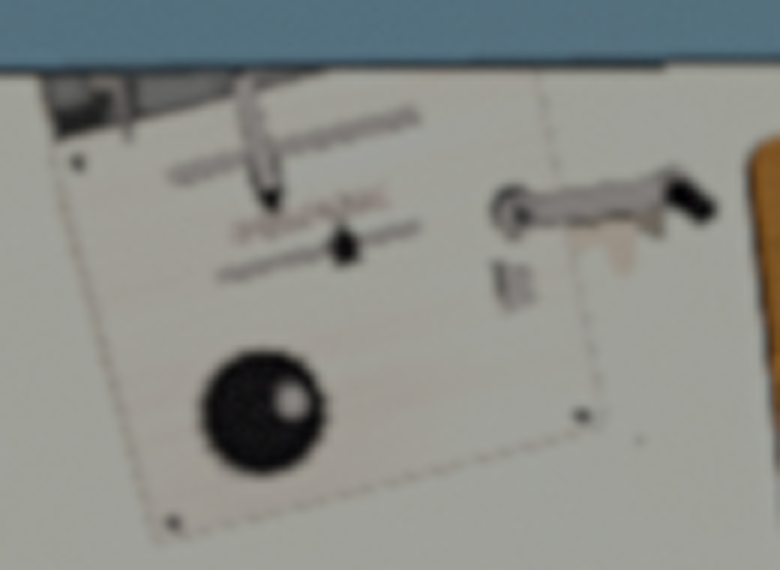

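The crops show, in side-crop pixels: 4 screws, pointer tip (292,207), tab (283,258), pivot (361,325), knob (430,390). In the top crop: wheel circle (263,411) with radius 60, pointer (270,208), tab (343,228), pivot (510,210), knob top (705,210). Next I fit the panel pose.

```bash
cat > geo.py <<'E'
import numpy as np
from plant import imaging
from scipy.spatial.transform import Rotation as R
C={n:imaging.get_calibration(n) for n in("side","top")}
def proj(n,P):
    c=C[n];M=np.linalg.inv(c["cam_to_world"]);q=M[:3,:3]@np.asarray(P)+M[:3,3]
    s=q[:2]/q[2];s=s*(1+c["k1"]*(s@s));f=200/np.tan(np.radians(c["vfov"]/2))
    return f*s+[c["cx"],c["cy"]]
def panelR(yaw): return R.from_euler("z",yaw)*R.from_euler("y",-26,degrees=True)
E
cat > fit.py <<'E'
from geo import *
from scipy.optimize import least_squares
S=lambda u,v:("side",np.array([300+(u+.5)/5-.5,160+(v+.5)/5-.5]))
T=lambda u,v:("top",np.array([280+(u+.5)/6-.5,135+(v+.5)/6-.5]))
# panel-frame model
def pts(p):
    a,b,wx,wy,px,py,ty,hx,hy,th=p[4:14]
    k=np.array([hx-.075*np.cos(th),hy-.075*np.sin(th)])
    return dict(ul=(a,b,.001),ur=(a,-b,.001),dl=(-a,b,.001),dr=(-a,-b,.001),w=(wx,wy,.05),
      p=(px,py,.006),t=(px-.013,ty,.006),h=(hx,hy,.024),kt=(*k,.06),kb=(*k,.02))
obs=[("ul",S(264,104)),("ur",S(478,275)),("dl",S(43,289)),("dr",S(234,487)),
("ul",T(78,162)),("dl",T(173,523)),("dr",T(582,415)),
("w",T(263,411)),("p",S(292,207)),("p",T(271,208)),("t",S(288,250)),("t",T(342,226)),
("h",S(361,322)),("h",T(511,208)),("kt",T(705,208)),("kb",S(440,405))]
W=lambda p,q:R.as_matrix(panelR(p[3]))@np.array(q)+p[:3]
def f(p):
    d=pts(p);return np.concatenate([proj(n,W(p,d[k]))-uv for k,(n,uv) in obs])
p0=[.55,0,.06,-.2,.09,.1,-.05,.04,.04,.02,-.02,0,-.08,1.2]
r=least_squares(f,p0,loss="soft_l1")
p=r.x;np.set_printoptions(precision=4,suppress=True)
if __name__=="__main__":
    print(p)
    for (k,(n,uv)),e in zip(obs,f(p).reshape(-1,2)):print(k,n,uv,e)
    for k,q in pts(p).items():print(k,np.array(q),W(p,q))
    np.save("p.npy",p)
E
python3 fit.py
```

```text
[ 0.6363 -0.0346  0.0931  0.2426  0.0931  0.1042 -0.0317  0.0503  0.0472
  0.0216 -0.0073  0.023  -0.0901  1.4613]
ul side [352.4 180.4] [-0.126   0.3366]
ur side [395.2 214.6] [-0.1205  0.0114]
dl side [308.2 217.4] [-0.1491  0.0003]
dr side [346.4 257. ] [-0.1978 -0.001 ]
ul top [292.5833 161.5833] [-0.1696 -0.333 ]
dl top [308.4167 221.75  ] [ 0.0333 -0.2345]
dr top [376.5833 203.75  ] [ 0.1787 -0.1025]
w top [323.4167 203.0833] [-0.  0.]
p side [358. 201.] [-1.549   0.6166]
p top [324.75 169.25] [0.3784 0.576 ]
t side [357.2 209.6] [ 1.755 -0.413]
t top [336.5833 172.25  ] [-0.5092 -0.6316]
h side [371.8 224. ] [-0.0012 -0.7818]
h top [364.75 169.25] [1.8096 0.3018]
kt top [397.0833 169.25  ] [-0.5428 -0.5851]
kb side [387.6 240.6] [-0.4574  0.3202]
ul [0.0931 0.1042 0.001 ] [0.6921 0.0866 0.1349]
ur [ 0.0931 -0.1042  0.001 ] [ 0.7421 -0.1158  0.1349]
dl [-0.0931  0.1042  0.001 ] [0.5295 0.0464 0.0532]
dr [-0.0931 -0.1042  0.001 ] [ 0.5796 -0.156   0.0532]
w [-0.0317  0.0503  0.05  ] [0.5752 0.0021 0.1242]
p [0.0472 0.0216 0.006 ] [ 0.6697 -0.0041  0.1192]
t [ 0.0342 -0.0073  0.006 ] [ 0.6653 -0.0349  0.1135]
h [ 0.023  -0.0901  0.024 ] [ 0.6678 -0.1197  0.1248]
kt [ 0.0148 -0.1647  0.06  ] [ 0.6632 -0.1976  0.1536]
kb [ 0.0148 -0.1647  0.02  ] [ 0.6802 -0.1934  0.1176]
```

```bash
cat > mv.py <<'E'
from fit import *
from plant import ctrl
PR=panelR(p[3]).as_matrix(); ex,ey,ez=PR.T
def tool():
    s=ctrl.observe();return np.array(s["eef_pos"]),R.from_quat(s["eef_rot"]).as_matrix(),s
def rows(target,n=None):
    """tool-axis rows (share of 25 mm) from measured pose to world target"""
    x,M,_=tool();d=M.T@(np.asarray(target)-x)/.025
    return d
E
python3 - <<'E'
from mv import *
x,M,s=tool();print("tool axes cols\n",M)
print("panel y ",ey)
a=np.arctan2(M[1,1],M[0,1]);b=np.arctan2(ey[1],ey[0]);print("jaw yaw",np.degrees(a),"panel y yaw",np.degrees(b))
wx,wy=p[6:8]
def ang(obs):
    g=lambda t:np.concatenate([proj(n,W(p,(wx+.016*np.cos(t[0]),wy+.016*np.sin(t[0]),.068)))-uv for n,uv in obs])
    for t0 in(-2.5,-1,.5,2):
        r=least_squares(g,[t0]);print(np.degrees(r.x),r.cost,r.fun)
ang([T(293,399)]);print();ang([S(150,212)])
E
```

```text
tool axes cols
 [[-0.0005  0.3984  0.9172]
 [-0.0009  0.9172 -0.3984]
 [-1.     -0.0011 -0.0001]]
panel y  [-0.2402  0.9707 -0.    ]
jaw yaw 66.5217868981265 panel y yaw 103.89946111770801
[-58.7007] 0.0011943326794524318 [-0.0335  0.0356]
[-58.7007] 0.0011943326794530132 [-0.0335  0.0356]
[-58.7007] 0.001194332679449689 [-0.0335  0.0356]
[-58.7007] 0.001194332679453335 [-0.0335  0.0356]

[-59.3285] 0.09320359352037216 [-0.3911 -0.1828]
[-59.3285] 0.09320359351866402 [-0.3911 -0.1828]
[-59.3285] 0.0932035935185894 [-0.3911 -0.1828]
[-59.3285] 0.09320359351871545 [-0.3911 -0.1828]
```

```bash
python3 -m creep '{"linear":[[-1,0,0],[-1,0,0],[0,0,0],[0,0,0],[0,0,0],[0,0,0],[0,0,0]],"twist":[-0.89,-0.89,-0.89,-0.89,-0.89,-0.89,-0.89]}' 40 30
cat > kn.py <<'E'
from mv import *
wx,wy=p[6:8]
K=lambda deg,h=.062,dz=-.006:W(p,(wx+.016*np.cos(np.radians(deg)),wy+.016*np.sin(np.radians(deg)),h))+[0,0,dz]
E
python3 - <<'E'
from kn import *
x,M,s=tool();print(x,"jaw",np.degrees(np.arctan2(M[1,1],M[0,1])),s["joint_pos"],s["clock"])
h=K(-59);print("grasp",h);
print("to hover over x=.3",rows([.32,-.02,.26]),"hover->",M.T@(np.array([h[0],h[1],.26])-[.32,-.02,.26])/.025,"down",(.26-h[2])/.025)
E
```

```text
clock: 0.98
eef_pos: [0.2191, 0.5043, 0.2551]
eef_rot: [-0.087, 0.702, 0.086, 0.702]
force: [0.4, 0.1, -0.1]
grip_width: 0.0374
[0.2191 0.5043 0.2551] jaw 104.07313033300116 [ 1.0943  0.2668  1.4479  0.      1.4275 -0.7221] 0.975
grasp [ 0.5806 -0.0107  0.1326]
to hover over x=.3 [ -0.1847 -21.3254  -1.1853] hover-> [-0.0034 -2.1721 10.2027] down 5.096407716063479
```

```bash
python3 -m creep '{"linear":[[0,-1,0],[0,-1,0],[0,-1,0],[0,-1,0],[0,-1,0],[0,-1,0],[0,-1,0.4],[0,-1,0.4],[0,-1,0.4],[0,-1,0.4],[0,-1,0.4],[0,-1,0.4],[0,-1,0.4],[0,-1,0.4],[0,-1,0.4],[0,-1,0.4],[0,-1,0.4],[0,-1,0.4],[0,-1,0.4],[0,-1,0.4]],"twist":[0,0,0,0,0,0,0,0,0,0,0,0,0,0,0,0,0,0,0,0]}'
python3 - <<'E'
from kn import *
h=K(-59);x,M,s=tool();print(np.degrees(np.arctan2(M[1,1],M[0,1])),s["joint_pos"],rows([h[0],h[1],.23]))
E
```

```text
clock: 3.48
eef_pos: [0.4755, 0.0519, 0.2552]
eef_rot: [-0.086, 0.702, 0.086, 0.702]
force: [-0.1, 0.3, 0.2]
grip_width: 0.0375
103.8952054798512 [ 0.0322  0.1022  1.6417 -0.      1.3982 -1.7811] [ 1.0071 -3.4398  3.4814]
```

```bash
python3 -m creep '{"linear":[[0,-0.86,0.87],[0,-0.86,0.87],[0.5,-0.86,0.87],[0.5,-0.86,0.87],[0,0,0],[0,0,0]],"twist":[0,0,0,0,0,0]}'
python3 - <<'E'
from kn import *
h=K(-59);print(rows(h),rows([h[0],h[1],.16]))
im=[imaging.get_image(n) for n in("side","top")]
import cv2
a=cv2.resize(im[0][120:270,270:420],(400,400),interpolation=cv2.INTER_CUBIC)
b=cv2.resize(im[1][130:230,270:370],(400,400),interpolation=cv2.INTER_CUBIC)
cv2.imwrite("pics/c2.png",np.hstack([a,b]))
E
```

```text
clock: 4.22
eef_pos: [0.5798, -0.0095, 0.2306]
eef_rot: [-0.086, 0.702, 0.086, 0.702]
force: [0.6, 0.7, 0.6]
grip_width: 0.0377
[ 3.919  -0.0507  0.0203] [ 2.8226 -0.0506  0.02  ]
```

View pics/c2.png

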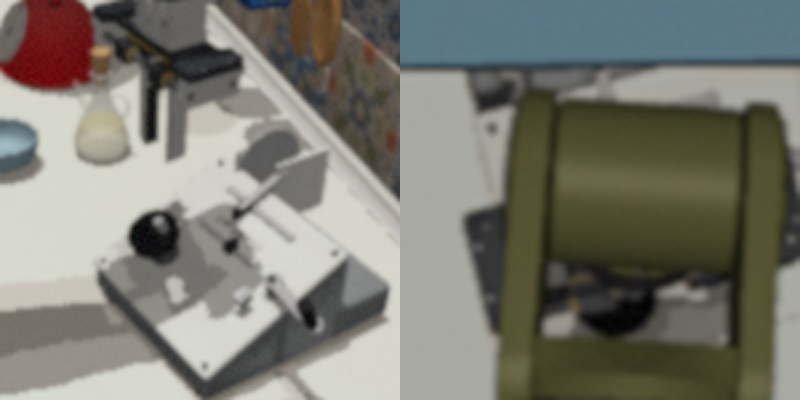

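The gripper hangs over the wheel with its jaws left and right of the knob, which is clear below at about (160,225) in the composite. I descend and grip.

```bash
python3 -m creep '{"linear":[[0.8,0,0],[0.8,0,0],[0.8,0,0],[0.6,0,0],[0.5,0,0],[0.42,0,0],[0,0,0]],"twist":[0,0,0,0,0,0,0]}'; python3 -m creep '{"linear":[[0,0,0],[0,0,0],[0,0,0],[0,0,0],[0,0,0],[0,0,0]],"twist":[0,0,0,0,0,0]}' 0 30
python3 - <<'E'
from kn import *
x,M,s=tool();print(x-K(-59), s["joint_pos"])
u=[];c=np.cos(np.radians(26));sn=np.sin(np.radians(26))
A=np.arange(-59,-239,-10)
for a,b in zip(A[:-1],A[1:]):
    a,b=np.radians([a,b]);dx=.016*(np.cos(b)-np.cos(a));dy=.016*(np.sin(b)-np.sin(a))
    u.append([round(float(v)/.025,2) for v in(-dx*sn,dy,dx*c)])
print(list(zip(A[1:],u)))
E
```

```text
clock: 5.2
eef_pos: [0.58, -0.0098, 0.1319]
eef_rot: [-0.086, 0.702, 0.086, 0.702]
force: [-0.2, -0.1, -0.3]
grip_width: 0.0376
clock: 5.95
eef_pos: [0.5811, -0.011, 0.1331]
eef_rot: [-0.086, 0.701, 0.085, 0.703]
force: [5.0, -6.9, -0.1]
grip_width: 0.0118
[ 0.0005 -0.0003  0.0005] [-0.0811  0.4334  1.5135 -0.0017  1.1919 -1.8936]
[(np.int64(-69), [0.04, -0.05, -0.09]), (np.int64(-79), [0.05, -0.03, -0.1]), (np.int64(-89), [0.05, -0.01, -0.1]), (np.int64(-99), [0.05, 0.01, -0.1]), (np.int64(-109), [0.05, 0.03, -0.1]), (np.int64(-119), [0.04, 0.05, -0.09]), (np.int64(-129), [0.04, 0.06, -0.08]), (np.int64(-139), [0.04, 0.08, -0.07]), (np.int64(-149), [0.03, 0.09, -0.06]), (np.int64(-159), [0.02, 0.1, -0.04]), (np.int64(-169), [0.01, 0.11, -0.03]), (np.int64(-179), [0.01, 0.11, -0.01]), (np.int64(-189), [-0.0, 0.11, 0.01]), (np.int64(-199), [-0.01, 0.11, 0.02]), (np.int64(-209), [-0.02, 0.1, 0.04]), (np.int64(-219), [-0.03, 0.09, 0.06]), (np.int64(-229), [-0.03, 0.08, 0.07])]
```

```bash
python3 -m creep '{"linear":[[0.04,-0.05,-0.09],[0.05,-0.03,-0.1],[0.05,-0.01,-0.1],[0.05,0.01,-0.1],[0.05,0.03,-0.1],[0.04,0.05,-0.09],[0,0,0],[0,0,0]],"twist":[0,0,0,0,0,0,0,0]}'
python3 - <<'E'
from kn import *
import cv2
x,M,s=tool()
e=least_squares(lambda t:x-K(t[0]),[-100]);print(np.array(s["force"]),e.x,e.fun,s["joint_pos"][5])
a=imaging.get_image("side")[150:250,300:400]
cv2.imwrite("pics/c3.png",cv2.resize(a,(600,600),interpolation=cv2.INTER_CUBIC))
E
```

```text
clock: 6.95
eef_pos: [0.5691, -0.0175, 0.1268]
eef_rot: [-0.088, 0.699, 0.082, 0.705]
force: [17.5, -28.6, -4.3]
grip_width: 0.0119
[ 17.4857 -28.5687  -4.3182] [-108.3232] [-0.0003 -0.0025  0.0001] -1.9015456992337225
```

View pics/c3.png

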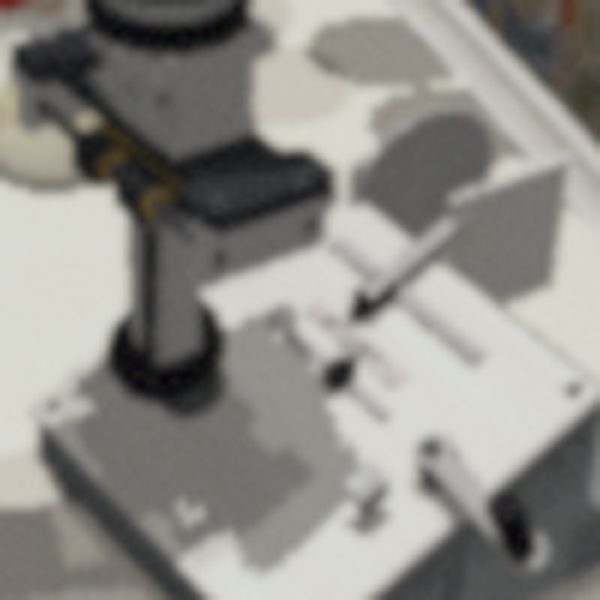

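The gauge has clearly moved: pointer tip at (360,310), tab tip at (340,365) in the crop. There is a sideways load of about 30 N, so the true circle lies about 2 mm further right. I bias the path and grip more lightly.

```bash
python3 -m creep '{"linear":[[0,-0.08,0],[0,0,0],[0.04,0.06,-0.08],[0.04,0.08,-0.07],[0.03,0.09,-0.06],[0.02,0.1,-0.04],[0.01,0.11,-0.03],[0,0,0],[0,0,0]],"twist":[0,0,0,0,0,0,0,0,0]}' 0 20
python3 - <<'E'
from kn import *
import cv2
x,M,s=tool()
e=least_squares(lambda t:x-K(t[0]),[-150]);print(PR.T@s["force"],e.x,PR.T@e.fun,s["grip_width"],s["joint_pos"][5])
E
```

```text
clock: 8.12
eef_pos: [0.5567, -0.0121, 0.1214]
eef_rot: [-0.088, 0.703, 0.082, 0.701]
force: [-2.4, -40.7, -7.0]
grip_width: 0.0229
[-13.9085 -38.9358  -1.0046] [-152.2811] [-0.0037 -0.002   0.0002] 0.02291688642463361 -1.8900476860643838
```

```bash
python3 - <<'E'
from geo import *
import cv2
a=imaging.get_image("side")[170:240,305:385]
cv2.imwrite("pics/c4.png",cv2.resize(a,(800,600*7//6*0+600),interpolation=cv2.INTER_CUBIC))
E
```

```text
(no output)
```

View pics/c4.png

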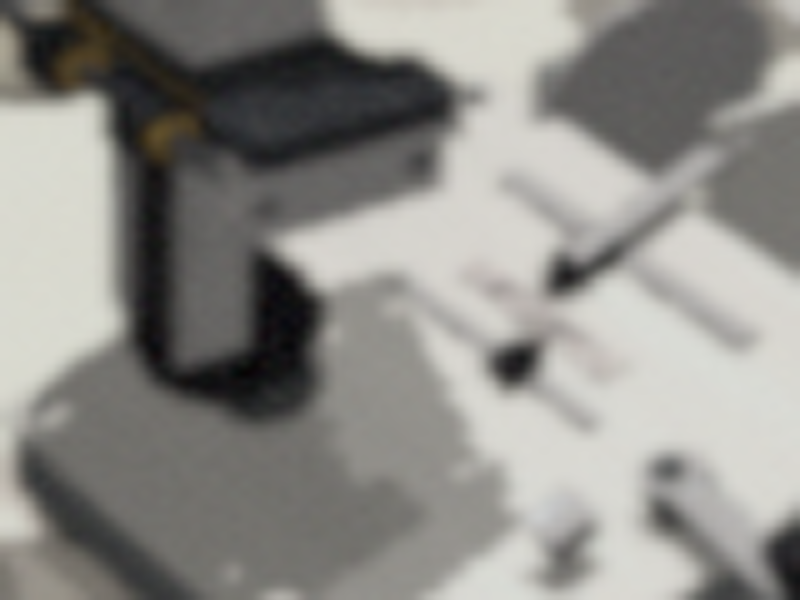

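Pointer tip is at about (560,282) in the crop and the tab at about (513,348). I turn these into a position on the panel.

```bash
python3 - <<'E'
from kn import *
def py(uv,x,y0=0):
    r=least_squares(lambda q:proj("side",W(p,(q[1],q[0],.006)))-uv,[y0,x]);return r.x
print("start p",py([358,201],.047),"t",py([357.2,209.6],.034))
c=lambda u,v:[305+(u+.5)/10-.5,170+(v+.5)*70/600-.5]
print("now p",py(c(560,282),.047),"t",py(c(513,348),.034))
print("c3 p",py([300+(360+.5)/6-.5,150+(310.5)/6-.5],.047))
E
```

```text
start p [0.0195 0.0519] t [-0.0041  0.0297]
now p [0.0086 0.0535] t [-0.0024  0.0256]
c3 p [0.0147 0.0545]
```

The wheel has turned about 66°, so the light grip slipped off the knob. I release, rise and locate the knob again.

```bash
python3 -m creep '{"linear":[[0,0,0],[0,0,0],[0,0,0],[-0.6,0,0],[-1,0,0],[-1,0,0],[-0.8,0,0],[0,0,0]],"twist":[0,0,0,0,0,0,0,0]}' 45 50
python3 - <<'E'
from geo import *
import cv2
a=imaging.get_image("side")[170:230,310:380]
cv2.imwrite("pics/c5.png",cv2.resize(a,None,fx=10,fy=10,interpolation=cv2.INTER_CUBIC))
E
```

```text
clock: 9.18
eef_pos: [0.5579, -0.0061, 0.2091]
eef_rot: [-0.086, 0.701, 0.085, 0.703]
force: [-0.1, -0.4, -0.2]
grip_width: 0.0424
```

View pics/c5.png

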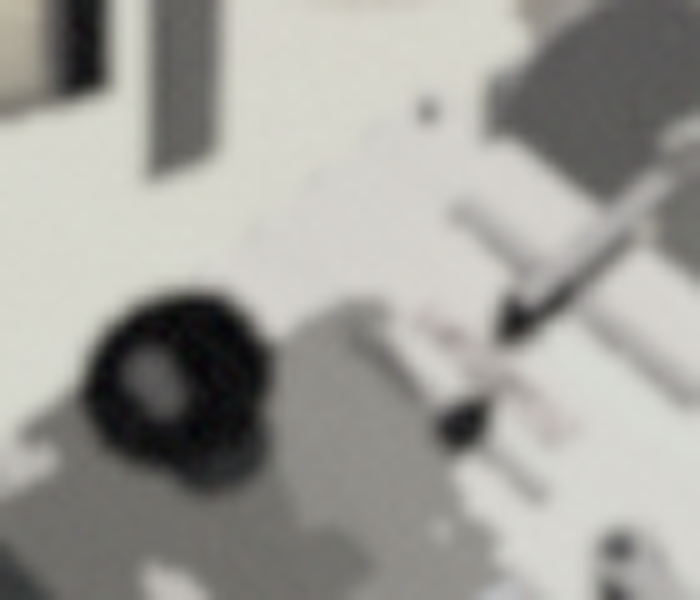

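```bash
python3 - <<'E'
from kn import *
c=lambda u,v:np.array([310+(u+.5)/10-.5,170+(v+.5)/10-.5])
for uv in((158,380),(150,368),(160,385)):
  for t0 in(-1,-2.2,-3.3):
    r=least_squares(lambda t:proj("side",W(p,(wx+.016*np.cos(t[0]),wy+.016*np.sin(t[0]),.065)))-c(*uv),[t0]);print(uv,np.degrees(r.x),r.fun)
for a in(-120,-130,-140,-150,-160,-170):print(a,(proj("side",W(p,(wx+.016*np.cos(np.radians(a)),wy+.016*np.sin(np.radians(a)),.065)))+.5-[310,170])*10)
py=lambda uv:least_squares(lambda q:proj("side",W(p,(q[1],q[0],.006)))-uv,[0,.04]).x
print("p",py(c(505,340)),"t",py(c(475,400)))
# predicted pixels for pointer at given y
for y in(.0216,.0116,.0066,.0016,-.0073):print(y,(proj("side",W(p,(p[8],y,.006)))+.5-[310,170])*10)
E
```

```text
(158, 380) [-124.7546] [-0.3734 -1.5276]
(158, 380) [-124.7549] [-0.3734 -1.5276]
(158, 380) [-124.7546] [-0.3734 -1.5276]
(150, 368) [-130.0039] [-0.0388 -0.2317]
(150, 368) [-130.0039] [-0.0388 -0.2317]
(150, 368) [-130.0039] [-0.0388 -0.2317]
(160, 385) [-124.1278] [-0.5177 -2.0415]
(160, 385) [-124.1269] [-0.5176 -2.0415]
(160, 385) [-124.128] [-0.5177 -2.0415]
-120 [158.9821 364.0469]
-130 [150.1154 366.1823]
-140 [141.3881 366.9958]
-150 [133.071  366.4657]
-160 [125.4206 364.6132]
-170 [118.6701 361.5009]
p [0.0066 0.0499] t [-0.0036  0.0295]
0.0216 [469.5597 321.2084]
0.0116 [489.1753 337.7394]
0.0066 [499.0677 346.0769]
0.0016 [509.0169 354.4629]
-0.0073 [526.8688 369.511 ]
```

```bash
python3 - <<'E'
from kn import *
t=K(-127,dz=-.007);x,M,s=tool();d=rows(t);print("to grasp",d,"jaw",np.degrees(np.arctan2(M[1,1],M[0,1])))
yaw=20.;A=-127.
for i in range(15):
    B=A-7;Mz=R.from_euler("z",yaw,degrees=True).as_matrix()@M
    print([round(float(v),2) for v in Mz.T@(K(B)-K(A))/.025],B);A=B;yaw-=3
E
python3 -m creep '{"linear":[[0,0,0],[0,0,0],[0,0,0],[0,0,0]],"twist":[-0.84,-0.83,-0.83,-0.83]}' 45 50
```

```text
to grasp [ 3.3555 -0.3614  0.21  ] jaw 103.91897119776927
[0.03, 0.07, -0.03] -134.0
[0.02, 0.07, -0.03] -141.0
[0.02, 0.07, -0.02] -148.0
[0.02, 0.07, -0.02] -155.0
[0.01, 0.08, -0.02] -162.0
[0.01, 0.08, -0.01] -169.0
[0.0, 0.08, -0.01] -176.0
[0.0, 0.08, -0.0] -183.0
[-0.0, 0.08, 0.0] -190.0
[-0.01, 0.08, 0.01] -197.0
[-0.01, 0.08, 0.01] -204.0
[-0.02, 0.07, 0.02] -211.0
[-0.02, 0.07, 0.02] -218.0
[-0.02, 0.07, 0.03] -225.0
[-0.03, 0.07, 0.03] -232.0
clock: 9.72
eef_pos: [0.5569, -0.0061, 0.206]
eef_rot: [-0.207, 0.677, 0.207, 0.676]
force: [0.6, 0.6, -0.4]
grip_width: 0.0424
```

```bash
python3 - <<'E'
from kn import *
x,M,s=tool();print("to grasp",rows(K(-127,dz=-.007)),"jaw",np.degrees(np.arctan2(M[1,1],M[0,1])),s["joint_pos"][5])
E
```

```text
to grasp [ 3.288  -0.428   0.0988] jaw 124.05503773265562 -2.241987576185809
```

```bash
python3 -m creep '{"linear":[[0.3,-0.44,0.1],[0.8,0,0],[0.8,0,0],[0.6,0,0],[0.5,0,0],[0.29,0,0],[0,0,0]],"twist":[0,0,0,0,0,0,0]}'; python3 -m creep '{"linear":[[0,0,0],[0,0,0],[0,0,0],[0,0,0],[0,0,0],[0,0,0]],"twist":[0,0,0,0,0,0]}' 0 50
python3 - <<'E'
from kn import *
x,M,s=tool();print("off panel",PR.T@(x-K(-127,dz=-.007)),"F tool",M.T@s["force"])
E
```

```text
clock: 10.6
eef_pos: [0.5654, -0.0142, 0.1244]
eef_rot: [-0.206, 0.677, 0.206, 0.676]
force: [-0.1, -0.9, -0.4]
grip_width: 0.0424
clock: 11.35
eef_pos: [0.5658, -0.0147, 0.1248]
eef_rot: [-0.206, 0.676, 0.205, 0.677]
force: [3.3, -6.1, -2.3]
grip_width: 0.012
off panel [ 0.0011 -0.0013  0.0006] F tool [ 2.34   -6.8748 -0.6468]
```

```bash
python3 -m creep '{"linear":[[0.03,0.06,-0.03],[0.02,0.07,-0.03],[0.02,0.07,-0.02],[0.02,0.07,-0.02],[0.01,0.08,-0.02],[0,0,0],[0,0,0]],"twist":[0.5,0.5,0.5,0.5,0.5,0,0]}'
python3 - <<'E'
from kn import *
x,M,s=tool();e=least_squares(lambda t:x-K(t[0],dz=-.007),[-150]);print(e.x,"off panel",PR.T@e.fun,"F panel",PR.T@s["force"],"F tool",M.T@s["force"])
E
```

```text
clock: 12.22
eef_pos: [0.5586, -0.0106, 0.1213]
eef_rot: [-0.117, 0.698, 0.114, 0.697]
force: [3.9, -22.5, -10.6]
grip_width: 0.0115
[-151.4076] off panel [-0.0014 -0.0008  0.0001] F panel [ -6.1251 -22.7919  -8.8618] F tool [ 10.7486 -22.5261  -3.5444]
```

```bash
python3 -m creep '{"linear":[[0.01,0.08,-0.01],[0,0.08,-0.01],[0,0.08,0],[0,0.08,0],[-0.01,0.08,0.01],[0,0,0],[0,0,0]],"twist":[0.5,0.5,0.5,0.5,0.5,0,0]}'
python3 - <<'E'
from kn import *
x,M,s=tool();e=least_squares(lambda t:x-K(t[0],dz=-.007),[-180]);print(e.x,"off panel",PR.T@e.fun,"F panel",PR.T@s["force"],"F tool",M.T@s["force"])
E
```

```text
clock: 13.1
eef_pos: [0.5542, -0.0001, 0.12]
eef_rot: [-0.025, 0.709, 0.023, 0.704]
force: [-6.2, -16.7, -12.3]
grip_width: 0.0117
[-189.3068] off panel [-0.0018  0.0003 -0.0002] F panel [-14.3796 -14.7043  -6.7133] F tool [ 12.4245 -16.1928  -7.1751]
```

```bash
python3 -m creep '{"linear":[[-0.01,0.08,0.01],[-0.02,0.07,0.02],[-0.02,0.07,0.02],[-0.02,0.07,0.03],[0,0,0],[0,0,0]],"twist":[0.5,0.5,0.5,0.5,0,0]}'
python3 - <<'E'
from kn import *
import cv2
x,M,s=tool();e=least_squares(lambda t:x-K(t[0],dz=-.007),[-200]);print(e.x,"off panel",PR.T@e.fun,"F panel",PR.T@s["force"],"F tool",M.T@s["force"])
im=np.mean([imaging.get_image("side") for _ in range(4)],0).astype(np.uint8)
cv2.imwrite("pics/c6f.png",im)
cv2.imwrite("pics/c6.png",cv2.resize(im[185:225,335:385],None,fx=15,fy=15,interpolation=cv2.INTER_CUBIC))
# predicted rows in the crop: pointer tip at several y
C_=lambda uv:(uv+.5-[335,185])*15
for y in(-.0073,):print("tab/p pred",C_(proj("side",W(p,(p[8]-.013,y,.006)))),C_(proj("side",W(p,(p[8],y,.006)))))
E
```

```text
clock: 13.85
eef_pos: [0.5574, 0.0073, 0.123]
eef_rot: [0.049, 0.706, -0.051, 0.704]
force: [-3.7, -14.7, -5.4]
grip_width: 0.0117
[-217.9098] off panel [ 0.0007 -0.0005  0.0003] F panel [ -8.7211 -13.3857  -1.7014] F tool [  5.4019 -15.0532  -1.5334]
tab/p pred [366.8674 370.342 ] [415.3032 329.2666]
```

View pics/c6.png

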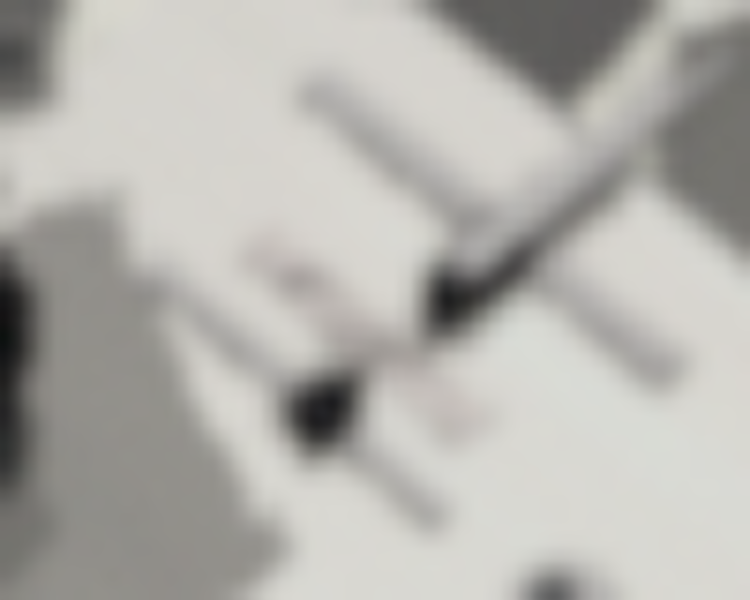

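Tab centre is at about (322,405) and the pointer tip at about (430,330). It is close, but the side view is ambiguous to a few mm. I release, back off and measure numerically in the top view.

```bash
python3 -m creep '{"linear":[[0,0,0],[0,0,0],[0,0,0],[-0.6,0,0],[-1,0,0],[-1,0,0],[-0.8,0,0],[0,0,-1],[0,0,-1],[0,0,-1],[0,0,-1],[0,0,-1],[0,0,-1],[0,0,-1],[0,0,0],[0,0,0]],"twist":[0,0,0,0,0,0,0,0,0,0,0,0,0,0,0,0]}' 45
python3 - <<'E'
from kn import *
import cv2
g=lambda n:np.mean([imaging.get_image(n) for _ in range(5)],0)
s,t=g("side"),g("top");np.savez("n1.npz",s=s,t=t)
a=cv2.resize(t[140:215,290:390].astype(np.uint8),None,fx=8,fy=8,interpolation=cv2.INTER_CUBIC)
cv2.imwrite("pics/c7.png",a)
py=lambda uv,x:least_squares(lambda q:proj("top",W(p,(q[1],q[0],.006)))-uv,[0,x]).x
print(py(T(271,208)[1],.047),py(T(342,226)[1],.034))
E
```

```text
clock: 16.05
eef_pos: [0.3859, 0.0339, 0.2095]
eef_rot: [0.05, 0.705, -0.05, 0.706]
force: [-0.0, -0.1, -0.3]
grip_width: 0.0426
[0.0223 0.0491] [-0.0083  0.0321]
```

View pics/c7.png

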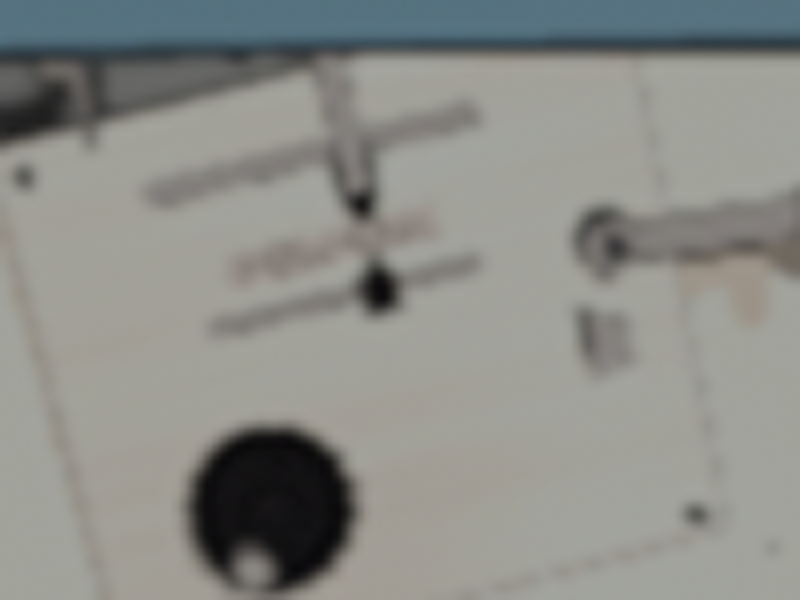

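The top view is now unobstructed: pointer tip (361,207), tab tip (377,265) with body (379,290), wheel centre (272,507), crank knob (255,564).

```bash
python3 - <<'E'
from kn import *
import cv2
c=lambda u,v:np.array([290+(u+.5)/8-.5,140+(v+.5)/8-.5])
pt=lambda uv,h=.006:least_squares(lambda q:proj("top",W(p,(q[0],q[1],h)))-uv,[0,0]).x
print("pointer",pt(c(361,207)),"tab tip",pt(c(377,265)),"tab body",pt(c(379,290)))
w=pt(c(272,507),.05);k=pt(c(255,564),.068);print("wheel",w,"knob",k,np.degrees(np.arctan2(*(k-w)[::-1])),np.hypot(*(k-w)))
# dark centroids, previous and now, panel y
t0=cv2.imread("pics/top0.png").astype(float);t1=np.load("n1.npz")["t"]
for nm,im in(("t0",t0),("t1",t1)):
    g=im.mean(2)
    for who,ctr in(("p",(324.8,168.5) if nm=="t0" else (334.7,165)),("t",(337,175.6))):
        Y,X=np.mgrid[0:400,0:640];m=(abs(X-ctr[0])<6)&(abs(Y-ctr[1])<5);wt=np.where(m,np.clip(85-g,0,None),0)
        u=np.array([(wt*X).sum(),(wt*Y).sum()])/wt.sum();print(nm,who,u,pt(u,.008))
E
```

```text
pointer [ 0.0526 -0.0074] tab tip [ 0.0308 -0.0083] tab body [ 0.0217 -0.007 ]
wheel [-0.0314  0.0499] knob [-0.0433  0.0608] 137.51225843027407 0.01621399945409185
t0 p [324.6268 167.5761] [0.0544 0.0217]
t0 t [336.9412 175.6791] [ 0.0226 -0.0069]
t1 p [334.6915 164.9816] [ 0.0544 -0.0075]
t1 t [336.9346 175.6851] [ 0.0226 -0.0069]
```

The pointer is within about 0.6 mm of the tab by both measures. Next I plan the hook and check the clearance under the wall cupboard.

```bash
python3 - <<'E'
from kn import *
c=lambda u,v:np.array([290+(u+.5)/8-.5,140+(v+.5)/8-.5])
pt=lambda uv,h=.006:least_squares(lambda q:proj("top",W(p,(q[0],q[1],h)))-uv,[0,0]).x
print("pivot",pt(c(600,240),.022),"catch",pt(c(603,340),.024),"knob top",pt(T(703,210)[1],.06))
for Z in(.4,.5,.6,.7,.8,.9):
    X=least_squares(lambda q:proj("top",[q[0],-.02,Z])[1]-148,[.6]).x[0]
    print(Z,round(X,3),[proj("side",[X,y,Z]).round(0) for y in(.3,0,-.2)])
hx,hy,th=p[11:14]
H=lambda a,h=.05,dz=-.008:W(p,(hx-.075*np.cos(a),hy-.075*np.sin(a),h))+[0,0,dz]
x,M,s=tool();print("start grasp",H(th),"end",H(0),"jaw",np.degrees(np.arctan2(M[1,1],M[0,1])),s["joint_pos"])
E
```

```text
pivot [ 0.0238 -0.085 ] catch [-0.0114 -0.0786] knob top [ 0.0121 -0.1648]
0.4 0.656 [array([322.,  80.]), array([358., 116.]), array([393., 151.])]
0.5 0.629 [array([314.,  50.]), array([350.,  79.]), array([387., 109.])]
0.6 0.602 [array([305.,  16.]), array([342.,  38.]), array([380.,  61.])]
0.7 0.575 [array([296., -21.]), array([332.,  -9.]), array([371.,   5.])]
0.8 0.548 [array([285., -62.]), array([320., -62.]), array([360., -61.])]
0.9 0.521 [array([ 273., -105.]), array([ 307., -120.]), array([ 347., -136.])]
start grasp [ 0.6675 -0.1966  0.1366] end [ 0.5913 -0.1386  0.1073] jaw 81.87724498478138 [-0.0074 -0.0783  1.9329  0.      1.2872 -1.4364]
```

```bash
python3 -m creep '{"linear":[[0,0,0],[0,0,0],[0,0,0],[0,0,0],[0,0,0]],"twist":[-0.73,-0.73,-0.73,-0.73,-0.73]}' 50 20
python3 - <<'E'
from kn import *
hx,hy,th=p[11:14]
H=lambda a,h=.05,dz=-.008:W(p,(hx-.075*np.cos(a),hy-.075*np.sin(a),h))+[0,0,dz]
x,M,s=tool();h=H(th);print("jaw",np.degrees(np.arctan2(M[1,1],M[0,1])),"to hover",rows([h[0],h[1],.205]),"down",(.205-h[2])/.025)
A=np.linspace(th,-.05,15)
for a,b in zip(A[:-1],A[1:]):print([round(float(v),2) for v in M.T@(H(b)-H(a))/.025],round(b,2))
E
```

```text
clock: 17.18
eef_pos: [0.3851, 0.0338, 0.2089]
eef_rot: [-0.086, 0.702, 0.086, 0.702]
force: [-0.0, -0.1, 0.3]
grip_width: 0.0468
jaw 103.92343865873872 to hover [  0.1565 -11.6599   8.744 ] down 2.73719343149033
[0.14, 0.05, -0.29] 1.35
[0.14, 0.09, -0.28] 1.25
[0.13, 0.12, -0.27] 1.14
[0.13, 0.15, -0.26] 1.03
[0.12, 0.18, -0.24] 0.92
[0.11, 0.21, -0.22] 0.81
[0.1, 0.23, -0.2] 0.71
[0.09, 0.26, -0.18] 0.6
[0.07, 0.28, -0.15] 0.49
[0.06, 0.29, -0.12] 0.38
[0.05, 0.31, -0.09] 0.27
[0.03, 0.32, -0.06] 0.17
[0.02, 0.32, -0.03] 0.06
[0.0, 0.32, -0.0] -0.05
```

```bash
python3 -m creep '{"linear":[[0,-0.97,0],[0,-0.97,0],[0,-0.97,0],[0,-0.97,0],[0,-0.97,0],[0,-0.97,0],[0,-0.97,0.8],[0,-0.97,0.8],[0,-0.97,0.8],[0,-0.97,0.8],[0,-0.97,0.8],[0,-0.97,0.8],[0,0,0.8],[0,0,0.8],[0,0,0.8],[0,0,0.8],[0,0,0.74],[0,0,0],[0,0,0]],"twist":[0,0,0,0,0,0,0,0,0,0,0,0,0,0,0,0,0,0,0]}'
python3 - <<'E'
from kn import *
import cv2
hx,hy,th=p[11:14]
H=lambda a,h=.05,dz=-.008:W(p,(hx-.075*np.cos(a),hy-.075*np.sin(a),h))+[0,0,dz]
x,M,s=tool();print("to grasp",rows(H(th)),s["joint_pos"])
a=imaging.get_image("side")[170:260,330:430]
cv2.imwrite("pics/c8.png",cv2.resize(a,None,fx=6,fy=6,interpolation=cv2.INTER_CUBIC))
E
```

```text
clock: 19.55
eef_pos: [0.6662, -0.197, 0.2087]
eef_rot: [-0.085, 0.702, 0.085, 0.702]
force: [-0.3, -0.3, -0.5]
grip_width: 0.047
to grasp [2.8862 0.0046 0.0561] [-0.3402  0.6367  1.0286 -0.0001  1.4768 -2.1514]
```

View pics/c8.png

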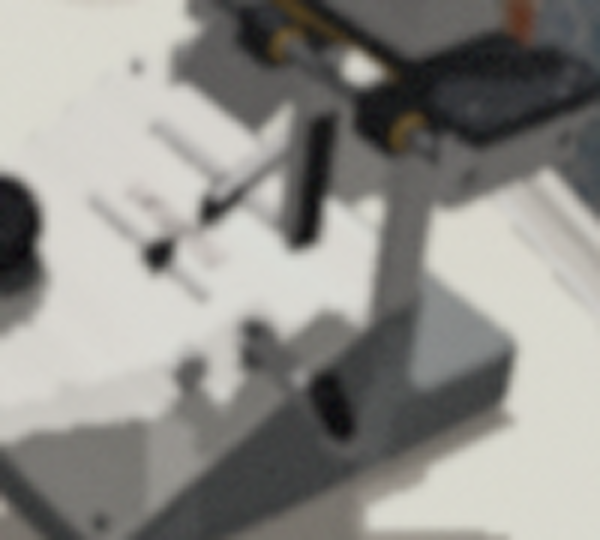

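The gripper straddles the hook knob from above; the knob runs from (318,375) to (345,435) in the crop. I verify the projection before descending.

```bash
python3 - <<'E'
from kn import *
hx,hy,th=p[11:14]
c=lambda uv:(uv+.5-[330,170])*6
for h in(.06,.05,.02):print(h,c(proj("side",W(p,(hx-.075*np.cos(th),hy-.075*np.sin(th),h)))))
x,_,_=tool();print("tcp now",c(proj("side",x)))
E
```

```text
0.06 [324.6959 381.6037]
0.05 [330.1078 393.5984]
0.02 [345.8556 428.521 ]
tcp now [344.6975 280.0758]
```

Prediction and picture agree to about a pixel, so I descend, grip and check.

```bash
python3 -m creep '{"linear":[[0.6,0,0.05],[0.6,0,0],[0.6,0,0],[0.6,0,0],[0.48,0,0],[0,0,0]],"twist":[0,0,0,0,0,0]}'; python3 -m creep '{"linear":[[0,0,0],[0,0,0],[0,0,0],[0,0,0],[0,0,0],[0,0,0]],"twist":[0,0,0,0,0,0]}' 0 20
```

```text
clock: 20.35
eef_pos: [0.6675, -0.1964, 0.1358]
eef_rot: [-0.085, 0.703, 0.085, 0.701]
force: [0.6, -1.1, 0.4]
grip_width: 0.0468
clock: 21.1
eef_pos: [0.668, -0.1974, 0.1373]
eef_rot: [-0.085, 0.702, 0.084, 0.702]
force: [2.3, -4.9, 0.4]
grip_width: 0.0154
```

Gripped at 15.4 mm (the knob is 16 mm). I swing the first half.

```bash
python3 -m creep '{"linear":[[0.14,0.05,-0.29],[0.14,0.09,-0.28],[0.13,0.12,-0.27],[0.13,0.15,-0.26],[0.12,0.18,-0.24],[0.11,0.21,-0.22],[0.1,0.23,-0.2],[0,0,0]],"twist":[0,0,0,0,0,0,0,0]}'
python3 - <<'E'
from kn import *
x,M,s=tool();print(M.T@s["force"])
E
```

```text
clock: 22.1
eef_pos: [0.6165, -0.1856, 0.1142]
eef_rot: [-0.085, 0.704, 0.083, 0.7]
force: [-12.2, -21.9, -5.6]
grip_width: 0.0153
[  5.7816 -18.4222 -17.0138]
```

```bash
python3 -m creep '{"linear":[[0.1,0.2,-0.22],[0.08,0.25,-0.18],[0.06,0.28,-0.13],[0.05,0.3,-0.1],[0.03,0.32,-0.06],[0.02,0.32,-0.03],[0,0.32,0],[0,0,0],[0,0,0]],"twist":[0,0,0,0,0,0,0,0,0]}'
python3 - <<'E'
from kn import *
hx,hy,th=p[11:14]
H=lambda a,h=.05,dz=-.008:W(p,(hx-.075*np.cos(a),hy-.075*np.sin(a),h))+[0,0,dz]
x,M,s=tool();print(M.T@s["force"],rows(H(0)))
E
```

```text
clock: 23.22
eef_pos: [0.5895, -0.1398, 0.1065]
eef_rot: [-0.086, 0.702, 0.084, 0.702]
force: [-0.3, -13.3, -6.2]
grip_width: 0.0156
[  6.1953 -12.8141  -3.4219] [-0.0308  0.0283  0.0799]
```

```bash
python3 -m creep '{"linear":[[0,0.12,0],[0,0.12,0],[0,0,0]],"twist":[0,0,0]}'; python3 -m creep '{"linear":[[0,0.12,0],[0,0.12,0],[0,0,0],[0,0,0]],"twist":[0,0,0,0]}'
```

```text
clock: 23.6
eef_pos: [0.589, -0.1377, 0.1067]
eef_rot: [-0.087, 0.701, 0.081, 0.703]
force: [8.3, -39.2, -13.2]
grip_width: 0.0183
clock: 24.1
eef_pos: [0.5876, -0.132, 0.1066]
eef_rot: [-0.087, 0.701, 0.081, 0.703]
force: [8.6, -39.1, -13.8]
grip_width: 0.0303
```

The force rose and the jaws gave way, so the hook is at its stop. I release, retreat and inspect.

```bash
python3 -m creep '{"linear":[[0,-0.2,0],[0,0,0],[0,0,0],[-0.6,0,0],[-1,0,0],[-1,0,0],[-1,0,0],[0,0,-1],[0,0,-1],[0,0,-1],[0,0,-1],[0,0,-1],[0,0,-1],[0,0,-1],[0,0,-1],[0,0,0]],"twist":[0,0,0,0,0,0,0,0,0,0,0,0,0,0,0,0]}' 50
python3 - <<'E'
from kn import *
import cv2
s,t=[np.mean([imaging.get_image(n) for _ in range(5)],0) for n in("side","top")]
a=cv2.resize(t[140:215,290:390].astype(np.uint8),(533,400),interpolation=cv2.INTER_CUBIC)
b=cv2.resize(s[200:260,340:380].astype(np.uint8),(267,400),interpolation=cv2.INTER_CUBIC)
cv2.imwrite("pics/c9.png",np.hstack([a,b]))
pt=lambda uv,h=.006:least_squares(lambda q:proj("top",W(p,(q[0],q[1],h)))-uv,[0,0]).x
g=t.mean(2);Y,X=np.mgrid[0:400,0:640]
for who,ctr in(("p",(334.7,165)),("t",(337,175.6))):
    m=(abs(X-ctr[0])<6)&(abs(Y-ctr[1])<5);wt=np.where(m,np.clip(85-g,0,None),0)
    u=np.array([(wt*X).sum(),(wt*Y).sum()])/wt.sum();print(who,u,pt(u,.008))
hx,hy,th=p[11:14]
for a in(0,.12):
    q=W(p,(hx-.075*np.cos(a),hy-.075*np.sin(a),.06));print(a,"knob top: top",(proj("top",q)+.5-[290,140])*5.33,"side",(proj("side",q)+.5-[340,200])*6.67+[533,0])
E
```

```text
clock: 26.1
eef_pos: [0.3934, -0.1789, 0.198]
eef_rot: [-0.085, 0.701, 0.084, 0.703]
force: [1.3, -0.0, 0.1]
grip_width: 0.0471
p [334.6875 164.9997] [ 0.0544 -0.0074]
t [336.9347 175.6785] [ 0.0226 -0.0069]
0 knob top: top [453.7468 312.6419] side [588.6322 227.5598]
0.12 knob top: top [470.1873 307.3379] side [602.5118 239.0867]
```

View pics/c9.png

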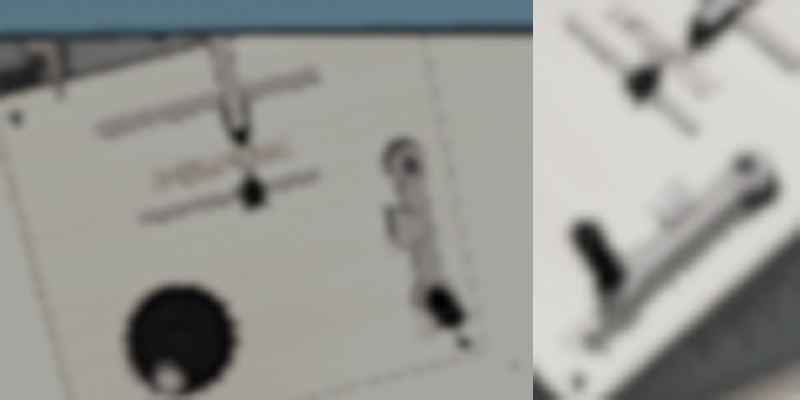

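The hook lies straight down the slope in its catch. Its knob top is at (450,318) in the top view and (583,228) in the side view, against (454,313) and (589,228) predicted for closed. The pointer is still opposite the tab.

```bash
python3 -c "
from plant import ticket
print(ticket.sign_off())"
```

```text
the job is handed in; nothing more can be done
None
```

The slicer is set and the hook is closed, and I handed the job in at about 26 s; the hand-in reports no verdict.

- **Wheel:** I turned it clockwise by its crank knob in two holds. The first hold slipped off after about 66°, so I measured again and took a firmer grip for the rest.
- **Pointer and tab:** In the last top view the pointer is at panel y −7.4 mm and the tab at −6.9 mm, so they are about 0.5 mm apart. The tab had not moved.
    - The crank angle suggests about 27.3 mm of pointer travel, while the picture gives 29.2 mm. The two differ by about 2 mm, but both are within the 3.5 mm tolerance.
    - Tip readings from the side view alone disagreed with the top view by a few mm, so I relied on the top view.
- **Hook:** I swung it by its knob until the force rose and the jaws gave way at the stop, then let go. Both views put the knob within about 2–3 mm of the closed position, with the arm in the catch.
- **Robot and bystanders:** The gripper is open and clear, with only noise on the force reading. The arm kept clear of the bowl, cruet and tin, but I did not measure them again at the end.

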